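Third hand: hold the hub bolt against the sprung stop

TASK

Lift the grimy bronze hub bolt out of its drip tray, lay it in the white V cradle of the blue holding fixture with its hex head towards the sprung steel stop, then push it along the cradle, head against the stop, until the black pointer stands in the green band of the scale, never letting the pointer reach the red. Keep gripping the bolt and finish like that, still holding it pressed steadily with the pointer in the green and the bolt seated in the V, so that a mate can run the nut on; touch the stop with the bolt only and leave the other things on the counter where they are.

Things in the scene. Friction and masses are not known exactly. Their poses are not given: they have to be found in the camera images.
- bolt_mid (a point): Point to grip on the axis of the bronze bolt's shank, 4 mm behind its balance point. Shank 20 mm diameter, 170 mm long; hex head 20 mm thick, 36 mm across flats; 0.6 kg. x runs along the shank to the head: head's underside 61 mm ahead, its flat face 81 mm ahead, tail end 109 mm behind. It starts lying level in the drip tray, axis 50 mm above the counter, head away from the robot, yaw varies.
- bolt_head (a point): Centre of the bolt's flat head face; axes as bolt_mid. Lying in the fixture's V with bolt_mid at the fixture's x = 0, the head has 11 mm to the front V plate behind it and 12 mm to the stop ahead of it. The head must come down between these two.
- drip_tray: Fixed steel tray 200 x 110 mm, rim 18 mm high; two black V plates, 6 mm thick, tops 53 mm above the counter, carry the bolt at x = 43 and -66 mm (free space for fingers between them). Origin at the centre of its underside, on the counter; x along the bolt to its head. bolt_mid starts within 3 mm of x = 0.
- fixture: Fixed blue fixture, base 10 mm thick, 80 mm wide, x = -95 to 245 mm. Origin on the counter under the cradle; x points along the cradle to the stop. Two white 90 degree V plates at x = 44..50 and -76..-70 mm, 44 mm wide, tops 53 mm high, the gap between them free for fingers. A 20 mm shank seated in the V has its axis at y = 0, 50 mm above the counter.
- stop_face (a point): Centre of the sprung stop's face, that is 44 mm wide and 40 mm high; untouched it is at x = 93 mm, y = 0, 50 mm above the counter in the fixture's frame; x as the fixture's. It moves with the stop.
- stop (a joint): How far the stop is pushed in along the fixture's x, m: 0 untouched, 0.036 at most. Its spring gives 750 N/m without preload, so the force is about 9 to 15 N in the green band. The black pointer on it moves over the scale on the grey housing: green from 0.012 to 0.020, red from 0.028.
- nut_a: Blackened steel hex nut, 30 mm across, 16 mm high, bystander; origin under its centre
- nut_b: Blackened steel hex nut, the same
- brush_head: Brass brush head, 26 mm diameter, 45 mm high, standing, bystander; origin under its centre
- solvent_can: Red closed can, 72 mm diameter, 130 mm high, bystander; origin under its centre
- steel_cup: Steel cup, 72 mm diameter, 80 mm high, bystander; origin under its centre
- scrub_brush: Scrubbing brush with handle, lying, bystander
Not all that is in view belongs to the job. There is more than one size of the part that bears bolt_mid; the job needs the largest.

How it is judged:
By the outcome, as a careful person would: the job done as asked, in the order asked, and still so for the second after the job is handed in, while the arm keeps its last pose, push and grip.
It also fails if it takes over 48 s, if anything falls off the work surface, if the arm or the gripper's body presses on something with over 40 N, if the wrist force passes 120 N, or if a joint passes its speed limit or range.

ROBOT

A 6-joint arm with a two-finger parallel gripper is mounted at the origin on the work surface. World frame = base frame: x ahead of the robot, y to its left, z up, the work surface at z = 0. Lengths are in m, angles in rad, forces in N, time in s.
With the tool pointing down it reaches from about 0.325 to 0.875 m from the base axis. Payload 4.4 kg.
Tool frame: the origin (TCP) lies between the finger pads; the fingertips stand 14 mm ahead of it and the grasp point (between the pads) lies 5 mm behind it (manip.nose_length is the distance from the TCP to the fingertips, in m); z points along the fingers, y is the direction in which the jaws open and shut (so a half turn about z gives the same grasp; the last joint's range is limited). The gripper opens to 85 mm and grips with 20 to 120 N. Pads are 22 mm wide; open, the fingers measure 114 mm over their backs; the gripper's body (76 mm by 85 mm) begins 54 mm behind the grasp point. The pads swing forward as they close: fully open they stand 13 mm farther back than shut.
Start: joints at [1.06, 0.207, 1.542, -0, 1.393, -0.15], TCP at [0.202, 0.538, 0.245] pointing down, gripper open.
Joint ranges: [-2.73, 2.73], [-0.86, 2.22], [0.23, 2.46], [-1.11, 4.25], [0.08, 2.63], [-2.82, 2.82]. Speed limits (rad/s): [2.79, 2.79, 3.14, 3.14, 3.14, 3.14].

INTERFACE

Orientations are given as [roll, pitch, yaw] about the fixed x, y, z axes, in that order (R = Rz(yaw) Ry(pitch) Rx(roll)).
In Python, from cell import manip gives the robot as it stands.
- The arm moves only by the shell command python3 -m crank 'ROWS'. ROWS is JSON, a list that holds one entry, the list of rows, each a list of 7 numbers: the turn, a rotation vector about the tool's x, y, z in degrees, then the shift along the tool's x, y, z in mm, then the closure, from 0 (fully open) to 1 (shut). A call has 1 to 5 rows; each row shifts and turns the commanded pose from where the row before left it, along the tool's axes as they then stand; what a row does not reach is not made up. A row lasts 1/12 s, in which the tool goes at most 41.7 mm and 7.16 degrees, less where a joint would pass 70% of its speed; a pose out of reach is approached as far as the arm can. A call is refused whole if a number of a shift passes 41.7 or a number of a turn 7.16, either way. A call with a gripper value outside its range is refused whole. The fingers move at their own pace and stop on an object; the grip force is fixed at half the most. Time passes only in rows, so rows that do not move let the fingers close. It gives the time, the measured TCP pose, the force and the opening at its end, in the units of the state.
- manip.get_obs(): the state, without advancing time (a new reading comes with each control period).
- manip.grab_frame(name): name is "side" or "top"; returns a dict with "frame" (400x640x3 uint8, red, green, blue), "mtx" (3x3 intrinsics, pixels), "distortion" ([k1, k2, p1, p2, k3] as OpenCV has them; the pictures are not rectified), "extrinsics" (4x4, takes a point from camera to world coordinates). Camera axes: x right, y up, looking along -z (the intrinsics and any distortion apply to the point x, -y, -z); pixel columns grow to the right and rows downward; lengths in m; the calibration is good to about 2 mm. A picture is of the moment at which its call begins. There is no depth.
- manip.sign_off(): hands the job in, once; it reports no verdict.
Trained networks look in the newest picture that a camera, given by its name, has taken for a name from the list of things; names that differ only in an ending like _2 or _b are one class to them, and where a whole thing is asked for, a point or a joint stands for the part that bears it (a point fixed in the world has none). Each returns a list of dicts, best first, with "confidence" (0 to 1); they miss things now and then, are a little off and sometimes report something else, mostly with a low value. They report only what shows in the picture. A call takes as long as a camera call. They do not tell look-alikes from the thing itself.
- manip.recognise(camera, name): "bbox" ([left, top, width, height] in pixels, round what is visible of it).
The state is a dict: "t": time; "joints": joint angles; "joint_vel": joint speeds; "joint_efforts": joint torques, N m; "tool_pos": TCP position; "tcp_rot": TCP orientation; "contact_force": force on the tool from outside, world axes, zero at the start; "torque": the same for the moment, N m; "finger_gap": finger opening in m.
Only numpy, scipy, OpenCV 4.12 (cv2) and the standard library are available. Lean on these libraries where they do the work, as an engineer would, in place of code of your own. Each camera call takes 0.05 s, during which the arm holds its last target. There are 200 camera calls.

## Working session

There is one attempt and no reset: what is moved stays moved. The work goes in short steps, Python scripts to look and compute and a shell command to move; the robot and the scene stay as the last step left them, time stands still between calls to the robot, and variables do not carry over. Pictures are saved under pics/ and viewed, about 8 in all and at most 12, crops included, and the job is handed in when it is done.

```bash
mkdir -p pics; ls
cat > h.py <<'E'
import numpy as np, cv2, json
from cell import manip
from scipy.spatial.transform import Rotation as R
def grab(n,save=None):
    f=manip.grab_frame(n)
    if save: cv2.imwrite('pics/'+save,cv2.cvtColor(f['frame'],cv2.COLOR_RGB2BGR))
    return f
def proj(f,P):
    E=np.linalg.inv(np.array(f['extrinsics'])); p=(np.atleast_2d(P)@E[:3,:3].T+E[:3,3])*[1,-1,-1]
    return cv2.projectPoints(p,np.zeros(3),np.zeros(3),np.array(f['mtx']),np.array(f['distortion']))[0][:,0]
def back(f,uv,z):
    u=cv2.undistortPoints(np.array(uv,float).reshape(-1,1,2),np.array(f['mtx']),np.array(f['distortion']))[:,0]
    E=np.array(f['extrinsics']); d=np.c_[u[:,0],-u[:,1],-np.ones(len(u))]@E[:3,:3].T; o=E[:3,3]
    return o+d*((z-o[2])/d[:,2])[:,None]
E
python3 - <<'E'
from h import *
o=manip.get_obs();print({k:np.round(v,3).tolist() for k,v in o.items()})
for c in ['top','side']:
    f=grab(c,c+'0.png');print(c,np.round(f['extrinsics'],3).tolist(),f['distortion'])
    for n in ['bolt_mid','drip_tray','fixture','stop','steel_cup']:
        print(n,[(np.round(d['bbox']).tolist(),round(d['confidence'],2)) for d in manip.recognise(c,n)[:4]])
E
```

```text
pics
{'t': 0.0, 'joints': [1.061, 0.207, 1.543, -0.0, 1.394, -0.151], 'joint_vel': [0.0, -0.0, -0.0, -0.001, 0.0, 0.002], 'joint_efforts': [-0.001, -38.304, -29.159, -0.0, 0.011, 0.0], 'tool_pos': [0.202, 0.538, 0.244], 'tcp_rot': [-3.139, -0.0, 2.782], 'contact_force': [-0.482, -0.134, 0.171], 'torque': [-0.008, 0.013, 0.01], 'finger_gap': 0.085}
top [[-0.008, 0.992, -0.125, 0.301], [-1.0, -0.008, 0.002, -0.03], [0.001, 0.125, 0.992, 1.716], [0.0, 0.0, 0.0, 1.0]] [-0.08210682  0.          0.          0.          0.        ]
bolt_mid [([235.0, 187.0, 32.0, 47.0], 0.83), ([259.0, 140.0, 16.0, 26.0], 0.43), ([230.0, 257.0, 30.0, 17.0], 0.41)]
drip_tray [([175.0, 163.0, 21.0, 22.0], 0.7), ([229.0, 182.0, 49.0, 54.0], 0.69)]
fixture [([341.0, 146.0, 44.0, 87.0], 0.67)]
stop [([357.0, 166.0, 13.0, 17.0], 0.51)]
steel_cup [([177.0, 162.0, 20.0, 20.0], 0.87)]
side [[-0.992, 0.085, -0.088, 0.356], [-0.123, -0.735, 0.667, 1.072], [-0.008, 0.673, 0.74, 1.299], [0.0, 0.0, 0.0, 1.0]] [0.01164893 0.         0.         0.         0.        ]
bolt_mid [([289.0, 257.0, 54.0, 36.0], 0.87), ([239.0, 248.0, 28.0, 23.0], 0.76), ([380.0, 276.0, 22.0, 41.0], 0.76)]
drip_tray [([277.0, 256.0, 80.0, 55.0], 0.9)]
fixture []
stop [([299.0, 170.0, 4.0, 9.0], 0.57)]
steel_cup [([242.0, 332.0, 27.0, 32.0], 0.57)]
```

View pics/top0.png

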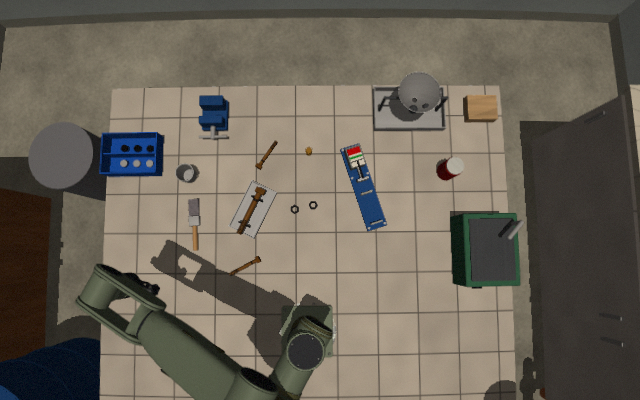

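View pics/side0.png

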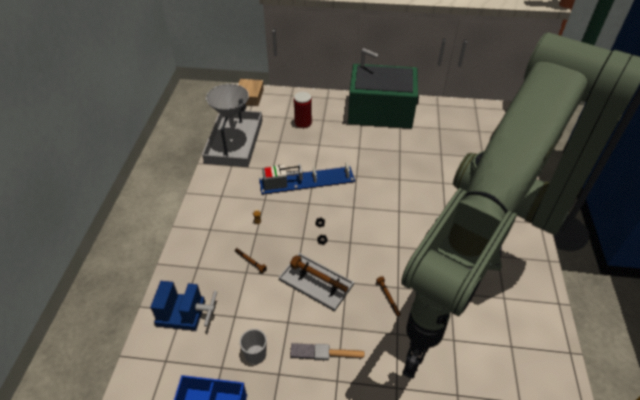

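Run:
```python
from h import *
t=cv2.imread('pics/top0.png');s=cv2.imread('pics/side0.png')
def c(im,x,y,w,h):return cv2.resize(im[y:y+h,x:x+w],(400,300),interpolation=cv2.INTER_CUBIC)
m=np.vstack([np.hstack([c(t,215,170,80,60),c(t,305,143,120,90)]),np.hstack([c(s,270,250,88,66),c(s,253,140,108,81)])])
cv2.imwrite('pics/mos.png',m)
f=grab('top');print(np.round(f['mtx'],1).tolist())
hsv=cv2.cvtColor(f['frame'],cv2.COLOR_RGB2HSV);
def rect(mask,x,y,w,h):
    M=np.zeros_like(mask);M[y:y+h,x:x+w]=mask[y:y+h,x:x+w];n,l,st,_=cv2.connectedComponentsWithStats(M);k=1+st[1:,4].argmax();ys,xs=np.nonzero(l==k);p=np.c_[xs,ys].astype(np.float32);return st[k],cv2.boxPoints(cv2.minAreaRect(p))
blue=cv2.inRange(hsv,(100,120,40),(125,255,255));print(*(q:=rect(blue,320,135,80,110)));print(back(f,q[1],.01).round(4))
br=cv2.inRange(hsv,(5,120,30),(20,255,255));print(*(q:=rect(br,225,175,60,65)));print(back(f,q[1],.05).round(4))
```

```text
[[442.8, 0.0, 314.4], [0.0, 442.8, 195.6], [0.0, 0.0, 1.0]]
[ 341  151   45   80 1107] [[340.3688  151.21518]
 [359.06015 144.84314]
 [386.1379  224.27118]
 [367.44656 230.64322]]
[[ 0.6914 -0.1373  0.01  ]
 [ 0.7167 -0.2116  0.01  ]
 [ 0.4023 -0.3099  0.01  ]
 [ 0.3784 -0.2369  0.01  ]]
[237 187  28  47 266] [[234.4     231.2    ]
 [256.99997 185.99998]
 [265.4     190.2    ]
 [242.80002 235.40001]]
[[0.3782 0.2687 0.05  ]
 [0.5496 0.1847 0.05  ]
 [0.5332 0.1525 0.05  ]
 [0.3623 0.2368 0.05  ]]
```

View pics/mos.png

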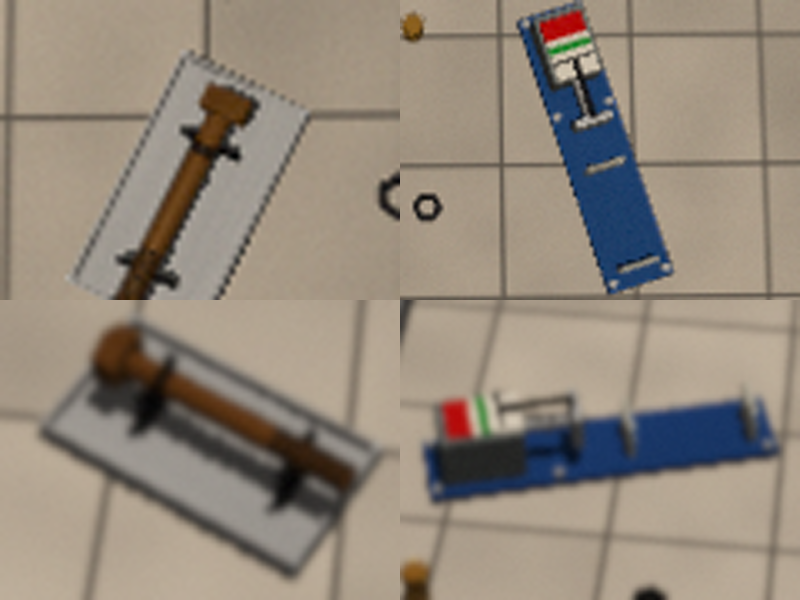

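The mosaic shows the bolt in the tray (top crop), with its head at the upper end (~(261,190) px). It also shows the fixture, with its stop end at ~(350,148) and its near end at ~(377,227). I'll fit models to get the poses.

```bash
cat > fit.py <<'E'
from h import *
from scipy.optimize import minimize
S=6
def mask(f,kind):
    im=cv2.resize(f['frame'],None,fx=S,fy=S,interpolation=cv2.INTER_CUBIC);h=cv2.cvtColor(im,cv2.COLOR_RGB2HSV)
    return (cv2.inRange(h,(100,120,35),(125,255,255)) if kind=='blue' else cv2.inRange(h,(3,115,20),(22,255,255)))>0
def hull(f,P,img):
    q=proj(f,P); q=((q+.5)*S-.5); cv2.fillConvexPoly(img,cv2.convexHull(q.astype(np.float32)).round().astype(np.int32),1)
def place(p,z,L):
    c,s=np.cos(p[2]),np.sin(p[2]);L=np.array(L);return np.c_[p[0]+c*L[:,0]-s*L[:,1],p[1]+s*L[:,0]+c*L[:,1],z+L[:,2]]
a=np.arange(24)*np.pi/12
def cyl(x0,x1,r): return [(x,r*np.cos(t),r*np.sin(t)) for x in(x0,x1) for t in a]
def box(x0,x1,y,z0,z1): return [(x,s*y,z) for x in(x0,x1) for s in(-1,1) for z in(z0,z1)]
def bolt_parts(p,z): return [place(p,z,cyl(-.109,.061,.010)),place(p,z,cyl(.061,.081,.0195))]
def cost_bolt(p,V,z=.05):
    e=0
    for f,M,roi in V:
        I=np.zeros(M.shape,np.uint8); [hull(f,P,I) for P in bolt_parts(p,z)]
        e+=((I>0)!=M)[roi].sum()
    return e/1000
def cost_fix(p,V):
    e=0
    for f,M,roi in V:
        I=np.zeros(M.shape,np.uint8);hull(f,place(p,0,box(-.095,.245,.04,0,.01)),I)
        J=np.zeros(M.shape,np.uint8);hull(f,place(p,0,box(-.095,.07,.04,0,.01)),J)
        e+=(M&(I==0))[roi].sum()+((J>0)&~M)[roi].sum()
    return e/1000
def roi(x,y,w,h): return np.s_[y*S:(y+h)*S,x*S:(x+w)*S]
def fit(c,p0,V,st=(.006,.006,.05)):
    sim=np.vstack([p0]+[np.array(p0)+np.eye(3)[i]*st[i] for i in range(3)])
    r=minimize(c,p0,args=(V,),method='Nelder-Mead',options=dict(initial_simplex=sim,xatol=1e-4,fatol=1e-3));return r.x,r.fun
E
cat > m.py <<'E'
from fit import *
t=grab('top');s=grab('side')
B=[(t,mask(t,'br'),roi(225,178,55,62)),(s,mask(s,'br'),roi(278,250,75,52))]
F=[(t,mask(t,'blue'),roi(325,135,75,110)),(s,mask(s,'blue'),roi(250,150,115,55))]
for V in (B,B[:1],B[1:]): print('bolt',*fit(cost_bolt,[.45,.215,-.456],V))
for V in (F,F[:1],F[1:]): print('fix',*fit(cost_fix,[.47,-.245,.307],V))
E
python3 m.py
```

```text
bolt [ 0.46778141  0.20527588 -0.46534253] 6.842
bolt [ 0.46828986  0.20567228 -0.46063696] 1.394
bolt [ 0.46761895  0.20453185 -0.47027494] 5.21
fix [ 0.4818359  -0.24543367  0.31370119] 13.928
fix [ 0.48107046 -0.24498964  0.30789415] 5.097
fix [ 0.49883895 -0.24578403  0.33250594] 8.086
```

```bash
python3 -m crank '[[[0,0,5.9,0,0,0,0],[0,0,0,-32,-15,0,0],[0,0,0,-32,-15,0,0],[0,0,0,-32,-15,0,0],[0,0,0,-32,-15,0,0]]]'; python3 -m crank '[[[0,0,0,-32,-15,0,0],[0,0,0,-32,-15,0,0],[0,0,0,-32,-15,0,0],[0,0,0,-32,-15,0,0],[0,0,0,-32,-15,0,0]]]'; python3 -m crank '[[[0,0,0,-32,-15,0,0],[0,0,0,-32,-15,0,0],[0,0,0,-31,-13,0,0],[0,0,0,0,0,0,0]]]'
cat > ov.py <<'E'
from fit import *
import sys
p=[float(x) for x in sys.argv[1:4]]
out=[]
for c,(x,y) in {'top':(325,140),'side':(252,150)}.items():
    f=grab(c);k=6
    w,h=(66,96) if c=='top' else (112,60)
    im=cv2.resize(cv2.cvtColor(f['frame'],cv2.COLOR_RGB2BGR)[y:y+h,x:x+w],None,fx=k,fy=k,interpolation=cv2.INTER_CUBIC)
    L=[[(-.095,-.04,.01),(.245,-.04,.01),(.245,.04,.01),(-.095,.04,.01)]]
    for a in (.044,-.076): L.append([(a+.003,-.022,.053),(a+.003,.022,.053)])
    L.append([(.093,-.022,.03),(.093,.022,.03),(.093,.022,.07),(.093,-.022,.07)])
    for l in L:
        q=(proj(f,place(p,0,l))-[x,y]+.5)*k; cv2.polylines(im,[q.round().astype(np.int32)],True,(0,255,255),1)
    out.append(im)
H=np.zeros((580,800,3),np.uint8)
H[:576,:396]=out[0]; o=cv2.resize(out[1],(400,214)); H[:214,400:]=o
cv2.imwrite('pics/'+sys.argv[4],H)
E
python3 ov.py .481 -.245 .308 ov1.png
```

```text
t: 1.17
tool_pos: [0.2907, 0.4263, 0.2453]
tcp_rot: [3.141, 0.0, 2.68]
contact_force: [1.0, 0.6, 0.6]
finger_gap: 0.0856
t: 1.58
tool_pos: [0.4007, 0.2874, 0.2456]
tcp_rot: [3.141, 0.0, 2.679]
contact_force: [1.1, 0.3, -0.1]
finger_gap: 0.0851
t: 1.92
tool_pos: [0.4694, 0.2036, 0.2457]
tcp_rot: [-3.141, 0.004, 2.673]
contact_force: [0.5, -0.1, 0.3]
finger_gap: 0.0856
```

View pics/ov1.png

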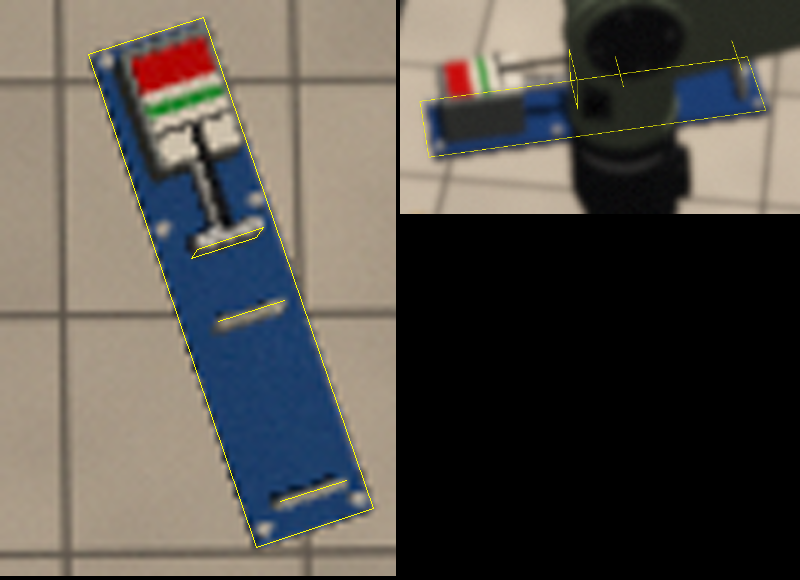

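The top overlay matches the fixture: base, plates and stop all line up. The side view is ~1 px off. Next I descend to the bolt.

```bash
python3 -m crank '[[[0,0,0,0,0,40,0.25],[0,0,0,0,0,40,0.25],[0,0,0,0,0,40,0.25],[0,0,0,0,0,10,0.25],[0,0,0,0,0,0,0.25]]]'; python3 -m crank '[[[0,0,0,0,0,0,0.25],[0,0,0,0,0,0,0.25]]]'
python3 - <<'E'
from h import *
o=manip.get_obs();d=np.array([.4655,.2065,.045])-o['tool_pos'];Rm=R.from_euler('xyz',o['tcp_rot']);print(Rm.inv().apply(d)*1000,o['finger_gap'])
E
```

```text
t: 2.43
tool_pos: [0.4615, 0.2081, 0.1117]
tcp_rot: [-3.136, -0.007, 2.681]
contact_force: [-0.3, 0.6, 0.9]
finger_gap: 0.064
t: 2.6
tool_pos: [0.4677, 0.2091, 0.118]
tcp_rot: [3.138, 0.004, 2.68]
contact_force: [0.0, -0.4, 0.8]
finger_gap: 0.0639
[ 1.12232725 -3.54506037 73.03381092] 0.06386689481186608
```

```bash
python3 -m crank '[[[0,0,0,0,0,25,0.25],[0,0,0,0,0,25,0.25],[0,0,0,0,0,0,0.25],[0,0,0,0,0,0,0.25],[0,0,0,0,0,0,0.25]]]'; python3 -m crank '[[[0,0,0,0,0,0,0.25]]]';python3 -m crank '[[[0,0,0,0,0,0,0.25]]]'
python3 - <<'E'
from h import *
s=grab('side');t=grab('top')
def c(im,x,y,w,h):return cv2.resize(cv2.cvtColor(im,cv2.COLOR_RGB2BGR)[y:y+h,x:x+w],(400,400),interpolation=cv2.INTER_CUBIC)
cv2.imwrite('pics/g1.png',np.hstack([c(t['frame'],205,165,90,90),c(s['frame'],270,230,90,90)]))
E
```

```text
t: 3.02
tool_pos: [0.4677, 0.2085, 0.0677]
tcp_rot: [3.139, 0.003, 2.679]
contact_force: [0.4, -0.4, 1.5]
finger_gap: 0.0635
t: 3.1
tool_pos: [0.4678, 0.2085, 0.0679]
tcp_rot: [3.138, 0.004, 2.679]
contact_force: [0.2, 0.6, -0.5]
finger_gap: 0.0642
t: 3.18
tool_pos: [0.4674, 0.2084, 0.0674]
tcp_rot: [3.139, 0.003, 2.679]
contact_force: [0.2, 0.7, -0.1]
finger_gap: 0.0644
```

View pics/g1.png

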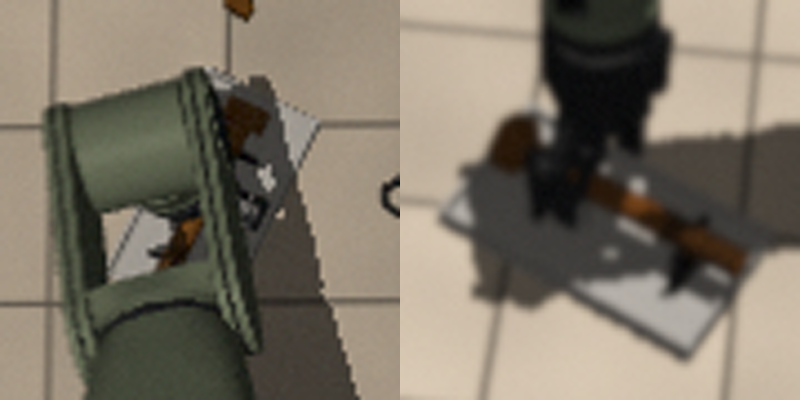

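Run:
```python
from fit import *
s=grab('side');p=[.468,.205,-.463]
sc=lambda q:((q-[270,230]+.5)*4.444+[400,0]).round().tolist()
print('plates',sc(proj(s,place(p,0,[(.043,.022,.053),(.043,-.022,.053),(.043,.022,.02),(-.066,.022,.053),(-.066,.022,.01)]))))
o=manip.get_obs();Rm=R.from_euler('xyz',o['tcp_rot'])
print('tips',sc(proj(s,np.array(o['tool_pos'])+Rm.apply(np.array([[a,b,.014-.01] for a in(-.011,.011) for b in(-.032,.032)])))))
print('tcp',sc(proj(s,o['tool_pos'])), Rm.inv().apply(np.array([.4655,.2065,.045])-o['tool_pos'])*1000)
```

```text
plates [[527.0, 181.0], [563.0, 136.0], [528.0, 209.0], [664.0, 257.0], [663.0, 293.0]]
tips [[613.0, 143.0], [559.0, 209.0], [640.0, 158.0], [587.0, 225.0]]
tcp [[600.0, 180.0]] [ 0.13615422 -1.8568234  21.2422298 ]
```

The side view shows the jaws straddling the shank just behind the front plate, at ~(535..580, 150..225) in the crop. That agrees with the projection of the fingertips.

```bash
python3 -m crank '[[[0,0,0,0,-2,11,0.25],[0,0,0,0,0,11,0.25],[0,0,0,0,0,0,0.25],[0,0,0,0,0,0,0.25]]]'; python3 -m crank '[[[0,0,0,0,0,0,0.6],[0,0,0,0,0,0,0.9],[0,0,0,0,0,0,1],[0,0,0,0,0,0,1],[0,0,0,0,0,0,1]]]';python3 -m crank '[[[0,0,0,0,0,0,1],[0,0,0,0,0,0,1],[0,0,0,0,0,0,1]]]'
```

```text
t: 3.67
tool_pos: [0.4632, 0.2056, 0.0415]
tcp_rot: [-3.139, -0.003, 2.679]
contact_force: [-0.2, 0.5, 0.2]
finger_gap: 0.064
t: 4.08
tool_pos: [0.4654, 0.2066, 0.0438]
tcp_rot: [3.14, 0.001, 2.679]
contact_force: [1.2, 1.7, 1.2]
finger_gap: 0.0185
t: 4.33
tool_pos: [0.4654, 0.2066, 0.0438]
tcp_rot: [3.14, 0.001, 2.679]
contact_force: [-0.1, 3.1, 1.9]
finger_gap: 0.0178
```

```bash
python3 -m crank '[[[0,0,0,0,0,-8,1],[0,0,0,0,0,-16,1],[0,0,0,0,0,-24,1],[0,0,0,0,0,-24,1],[0,0,0,0,0,-20,1]]]';python3 -m crank '[[[0,0,0,0,0,-8,1],[0,0,0,0,0,0,1],[0,0,0,0,0,0,1],[0,0,0,0,0,0,1],[0,0,0,0,0,0,1]]]'
python3 - <<'E'
from fit import *
o=manip.get_obs();print({k:np.round(v,4).tolist() for k,v in o.items() if k not in('joint_vel','joint_efforts')})
s=grab('side');t=grab('top')
for c in('side','top'):print([(np.round(d['bbox']).tolist(),round(d['confidence'],2)) for d in manip.recognise(c,'bolt_mid')[:4]])
def c(im,x,y,w,h):return cv2.resize(cv2.cvtColor(im,cv2.COLOR_RGB2BGR)[y:y+h,x:x+w],(400,400),interpolation=cv2.INTER_CUBIC)
cv2.imwrite('pics/g2.png',np.hstack([c(t['frame'],205,165,90,90),c(s['frame'],270,220,90,90)]))
E
```

```text
t: 4.75
tool_pos: [0.4631, 0.2053, 0.1352]
tcp_rot: [-3.138, -0.003, 2.679]
contact_force: [0.5, -0.5, -5.2]
finger_gap: 0.0183
t: 5.17
tool_pos: [0.463, 0.2056, 0.1411]
tcp_rot: [-3.138, -0.004, 2.679]
contact_force: [-0.0, -0.2, -6.1]
finger_gap: 0.018
{'t': 5.1667, 'joints': [0.2469, 0.1796, 1.8057, -0.0001, 1.1611, -0.861], 'tool_pos': [0.463, 0.2056, 0.1411], 'tcp_rot': [-3.1384, -0.0036, 2.6788], 'contact_force': [-0.0463, -0.225, -6.0801], 'torque': [-0.0194, 0.0849, -0.0177], 'finger_gap': 0.018}
[([286.0, 236.0, 60.0, 37.0], 0.93), ([375.0, 274.0, 26.0, 41.0], 0.6), ([237.0, 250.0, 30.0, 23.0], 0.5)]
[([232.0, 180.0, 34.0, 53.0], 0.73), ([261.0, 142.0, 14.0, 26.0], 0.65)]
```

View pics/g2.png

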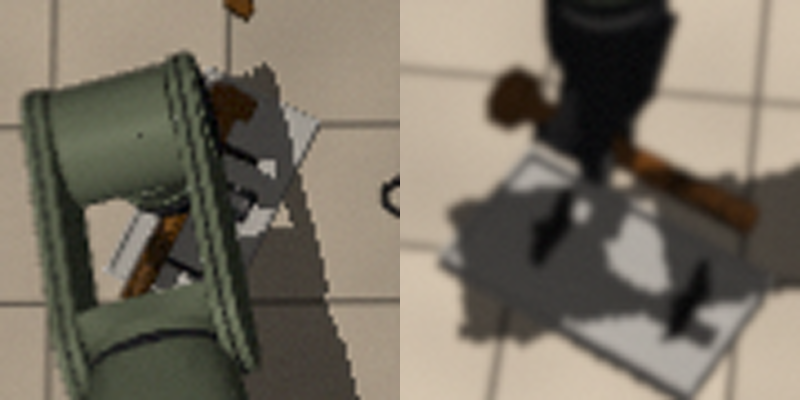

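The bolt is lifted and level, with the head end away from the robot: ~(515,100) in the side crop, tail ~(750,215). I now measure where it sits in the hand.

```bash
cat > hand.py <<'E'
from fit import *
# bolt in hand: s = bolt_mid offset ahead of TCP along -tool x (to head); pitch (head up +); dz vs grasp point
def parts(o,q):
    Rm=R.from_euler('xyz',o['tcp_rot']);s,dz,pt=q
    A=Rm*R.from_euler('z',np.pi)
    A=A*R.from_euler('y',pt)
    base=np.array(o['tool_pos'])+Rm.apply([-s,0,-.005+dz])
    return [base+A.apply(np.array(c)) for c in(cyl(-.109,.061,.010),cyl(.061,.081,.0195))]
def run(o,V):
    def c(q,V):
        e=0
        for f,M,rs in V:
            I=np.zeros(M.shape,np.uint8);[hull(f,P,I) for P in parts(o,q)]
            for r in rs: e+=((I>0)!=M)[r].sum()
        return e/1000
    return fit(c,[.003,0,0],V,(.006,.004,.04))
E
python3 - <<'E'
from hand import *
s=grab('side');t=grab('top');o=manip.get_obs()
print(run(o,[(s,mask(s,'br'),[roi(280,228,20,24),roi(328,245,27,32)])]))
print(run(o,[(s,mask(s,'br'),[roi(280,228,20,24),roi(328,245,27,32)]),(t,mask(t,'br'),[roi(256,178,12,20),roi(225,215,17,22)])]))
E
```

```text
(array([-0.00010648, -0.00100309, -0.05092593]), np.float64(3.489))
(array([ 0.00141223, -0.00366095,  0.00156608]), np.float64(4.869))
```

```bash
python3 -m crank '[[[0,0,-4,0,0,0,1],[0,0,-6,0,0,0,1],[0,0,-6,0,0,0,1],[0,0,-6,0,0,0,1],[0,0,-6,0,0,0,1]]]';python3 -m crank '[[[0,0,-6,0,0,0,1],[0,0,-6,0,0,0,1],[0,0,-4.2,0,0,0,1],[0,0,0,5,-18,0,1],[0,0,0,10,-36,0,1]]]'; python3 -m crank '[[[0,0,0,10,-36,0,1],[0,0,0,10,-36,0,1],[0,0,0,10,-36,0,1],[0,0,0,10,-36,0,1],[0,0,0,10,-36,0,1]]]';python3 -m crank '[[[0,0,0,10,-36,0,1],[0,0,0,10,-36,0,1],[0,0,0,10,-36,0,1],[0,0,0,10,-36,0,1],[0,0,0,10,-36,0,1]]]';python3 -m crank '[[[0,0,0,7,-25,0,1],[0,0,0,5,-18,0,1],[0,0,0,0,0,0,1],[0,0,0,0,0,0,1],[0,0,0,0,0,0,1]]]'
python3 - <<'E'
from h import *
o=manip.get_obs();Rm=R.from_euler('xyz',o['tcp_rot']);print(Rm.inv().apply(np.array([.479,-.2456,.1])-o['tool_pos'])*1000,(3.450-o['tcp_rot'][2]%(2*np.pi))*57.3,np.round(o['torque'],3))
E
```

```text
t: 5.88
tool_pos: [0.4648, 0.2061, 0.1432]
tcp_rot: [-3.142, -0.0, -3.11]
contact_force: [0.2, 0.1, -5.4]
finger_gap: 0.0184
t: 6.3
tool_pos: [0.4672, 0.1524, 0.1436]
tcp_rot: [3.14, 0.002, -2.828]
contact_force: [0.7, -0.5, -6.4]
finger_gap: 0.0182
t: 6.72
tool_pos: [0.4739, -0.0383, 0.1435]
tcp_rot: [-3.141, 0.001, -2.833]
contact_force: [1.1, -0.1, -6.5]
finger_gap: 0.0184
t: 7.13
tool_pos: [0.4808, -0.2252, 0.1434]
tcp_rot: [-3.141, 0.0, -2.833]
contact_force: [0.3, 0.4, -4.8]
finger_gap: 0.0182
t: 7.55
tool_pos: [0.4823, -0.2673, 0.1428]
tcp_rot: [3.14, -0.001, -2.833]
contact_force: [0.7, 1.2, -5.4]
finger_gap: 0.018
[-3.46820811 21.5957571  42.87113746] -0.0018649469159031096 [0.074 0.06  0.069]
```

```bash
python3 -m crank '[[[0,0,0,-2,11,10,1],[0,0,0,-1.5,10.5,20,1],[0,0,0,0,0,10,1],[0,0,0,0,0,0,1],[0,0,0,0,0,0,1]]]';python3 -m crank '[[[0,0,0,0,0,0,1],[0,0,0,0,0,0,1],[0,0,0,0,0,0,1]]]'
python3 - <<'E'
from hand import *
o=manip.get_obs();Rm=R.from_euler('xyz',o['tcp_rot']);print(Rm.inv().apply(np.array([.479,-.2456,.1])-o['tool_pos'])*1000,np.round(o['torque'],3))
s=grab('side');t=grab('top')
P=[.481,-.245,.308]
out=[]
for f,(x,y) in ((t,(322,140)),(s,(250,135))):
    w,h=75,75;k=5.333 if 0 else 400/75
    im=cv2.resize(cv2.cvtColor(f['frame'],cv2.COLOR_RGB2BGR)[y:y+h+35,x:x+w+(35 if f is s else 0)],(400,400 if f is s else 587),interpolation=cv2.INTER_CUBIC)
    out.append(im)
H=np.zeros((587,800,3),np.uint8);H[:,:400]=out[0];H[:400,400:]=out[1];cv2.imwrite('pics/p1.png',H)
E
```

```text
t: 7.97
tool_pos: [0.4787, -0.2449, 0.1021]
tcp_rot: [3.14, -0.002, -2.831]
contact_force: [0.3, -1.1, -6.1]
finger_gap: 0.018
t: 8.22
tool_pos: [0.4804, -0.2472, 0.1045]
tcp_rot: [-3.139, 0.001, -2.833]
contact_force: [0.6, -0.7, -6.2]
finger_gap: 0.0184
[0.84645668 1.91228454 4.45451229] [0.019 0.068 0.002]
```

View pics/p1.png

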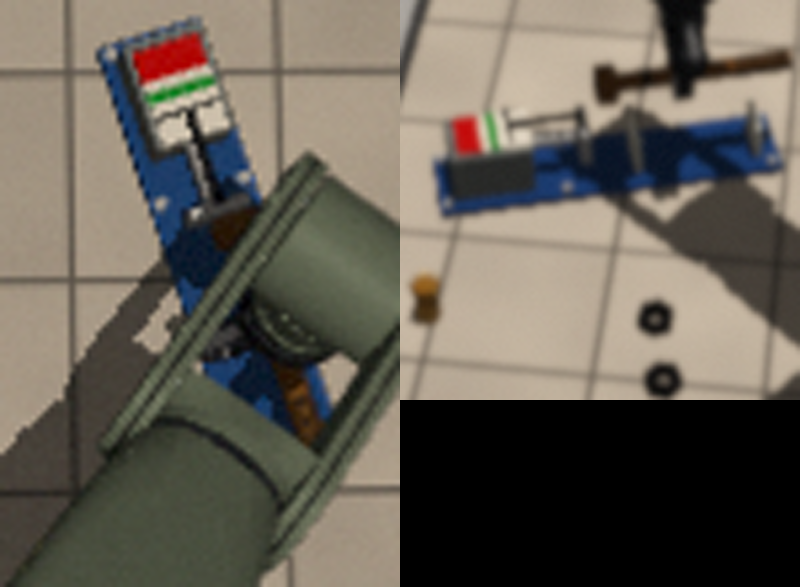

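Both views show the bolt above the fixture, head towards the stop. In the side crop the head is at (607,83), the front plate at (632,110) and the stop at (583,112). Next I measure the head-to-gap relation from these.

Run:
```python
from hand import *
s=grab('side');o=manip.get_obs()
q,e=run(o,[(s,mask(s,'br'),[roi(296,145,23,22),roi(336,142,26,20)])]);print(q,e)
P=[.481,-.245,.308]
sc=lambda q:((q-[250,135]+.5)*400/110+[400,0]).round().tolist()
for n,l in dict(front=[(.047,.022,.053),(.047,-.022,.053),(.047,.022,.01)],rear=[(-.073,.022,.053),(-.073,-.022,.053),(-.073,.022,.01)],stop=[(.093,.022,.07),(.093,-.022,.07),(.093,.022,.03)],corners=[(-.095,.04,.01),(-.095,-.04,.01),(.245,.04,.01)]).items(): print(n,sc(proj(s,place(P,0,l))))
pp=parts(o,q);print('head face c',sc(proj(s,pp[1][24:].mean(0))),'tail',sc(proj(s,pp[0][:24].mean(0))))
pp=parts(o,[.002,0,0]);print('nominal head face c',sc(proj(s,pp[1][24:].mean(0))),'tail',sc(proj(s,pp[0][:24].mean(0))))
im=cv2.cvtColor(s['frame'],cv2.COLOR_RGB2BGR)[135:200,290:370];cv2.imwrite('pics/p2.png',cv2.resize(im,(800,585),fx=0,fy=0,interpolation=cv2.INTER_CUBIC)[:,:])
print('p2 scale 10 x, 9 y origin 290,135')
```

```text
[ 0.0032462  -0.00035602  0.00675805] 5.027
front [[634.0, 142.0], [626.0, 112.0], [635.0, 174.0]]
rear [[755.0, 126.0], [745.0, 96.0], [753.0, 157.0]]
stop [[587.0, 136.0], [579.0, 105.0], [588.0, 166.0]]
corners [[779.0, 167.0], [761.0, 112.0], [436.0, 214.0]]
head face c [[593.0, 87.0]] tail [[787.0, 63.0]]
nominal head face c [[594.0, 88.0]] tail [[788.0, 62.0]]
p2 scale 10 x, 9 y origin 290,135
```

View pics/p2.png

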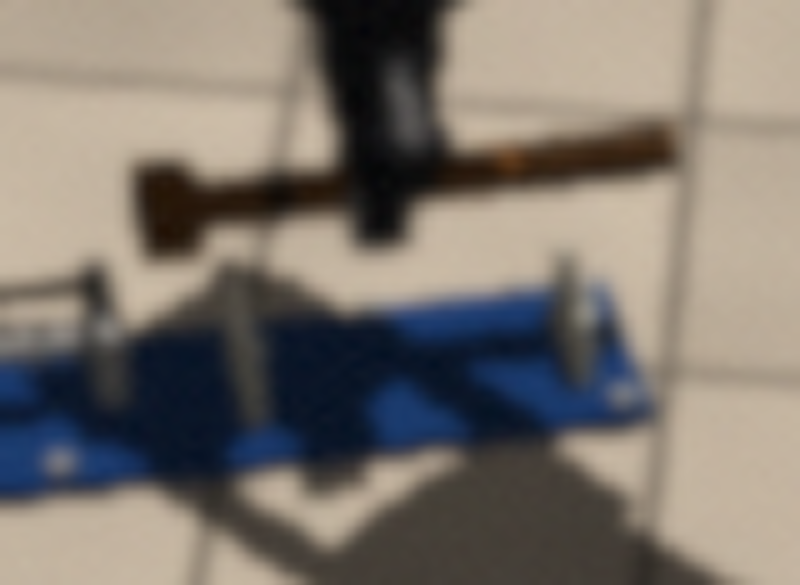

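The bolt sits level in the hand, about 3 mm ahead of the TCP. The side view puts the fixture ~3 mm nearer the robot than the model does, so I shift back a little. Then I descend in stages, watching the force.

```bash
python3 -m crank '[[[0,0,0,3.5,2,0,1],[0,0,0,0,0,15,1],[0,0,0,0,0,20,1],[0,0,0,0,0,12,1],[0,0,0,0,0,5,1]]]';python3 -m crank '[[[0,0,0,0,0,0,1],[0,0,0,0,0,0,1],[0,0,0,0,0,0,1],[0,0,0,0,0,0,1]]]'
python3 - <<'E'
from hand import *
s=grab('side')
im=cv2.cvtColor(s['frame'],cv2.COLOR_RGB2BGR)[140:200,290:370];cv2.imwrite('pics/p3.png',cv2.resize(im,(800,600),interpolation=cv2.INTER_CUBIC))
E
```

```text
t: 8.78
tool_pos: [0.4735, -0.2442, 0.049]
tcp_rot: [3.137, -0.003, -2.833]
contact_force: [-0.6, -0.5, -5.9]
finger_gap: 0.0181
t: 9.12
tool_pos: [0.4765, -0.2462, 0.0525]
tcp_rot: [-3.14, 0.001, -2.833]
contact_force: [0.7, -0.7, -5.7]
finger_gap: 0.0182
```

View pics/p3.png

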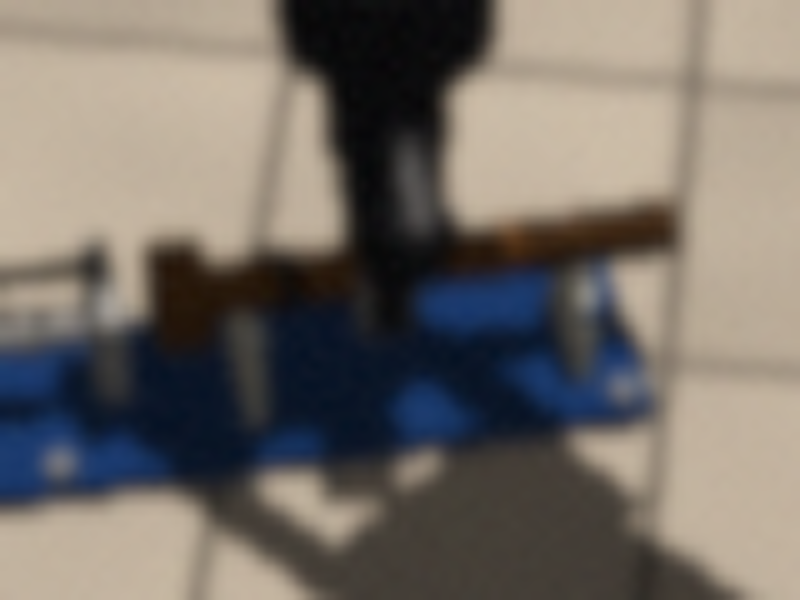

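The side view shows the head at (180,295), midway between the stop (~115) and the front plate (~245), with no contact. I continue down.

```bash
python3 -m crank '[[[0,0,0,0,0,3,1],[0,0,0,0,0,3,1],[0,0,0,0,0,0,1],[0,0,0,0,0,0,1],[0,0,0,0,0,0,1]]]';python3 -m crank '[[[0,0,0,0,0,1,1],[0,0,0,0,0,1,1],[0,0,0,0,0,0,1],[0,0,0,0,0,0,1],[0,0,0,0,0,0,1]]]';python3 -m crank '[[[0,0,0,0,0,1,1],[0,0,0,0,0,0,1],[0,0,0,0,0,0,1],[0,0,0,0,0,0,1]]]'
```

```text
t: 9.58
tool_pos: [0.4757, -0.2456, 0.0454]
tcp_rot: [-3.141, 0.0, -2.833]
contact_force: [-0.4, -1.3, -5.5]
finger_gap: 0.018
t: 10.0
tool_pos: [0.4762, -0.2463, 0.0441]
tcp_rot: [-3.14, 0.001, -2.833]
contact_force: [0.5, -2.2, 1.4]
finger_gap: 0.018
t: 10.33
tool_pos: [0.4763, -0.2465, 0.0437]
tcp_rot: [-3.139, 0.001, -2.833]
contact_force: [-1.7, -0.5, 4.9]
finger_gap: 0.0184
```

```bash
cat > st.py <<'E'
from h import *
o=manip.get_obs();u=np.array([np.cos(.308),np.sin(.308),0]);v=np.array([-u[1],u[0],0])
d=np.array(o['tool_pos'])-[.481,-.245,0];F=np.array(o['contact_force'])
print('fix x,y mm',round(d@u*1000,1),round(d@v*1000,1),'Fx,Fy,Fz',(F@u).round(1),(F@v).round(1),F[2].round(1),'T',np.round(o['torque'],2))
E
python3 st.py; python3 -m crank '[[[0,0,0,-2,0,0,1],[0,0,0,-2,0,0,1],[0,0,0,-2,0,0,1],[0,0,0,-2,0,0,1],[0,0,0,0,0,0,1]]]'>/dev/null;python3 st.py;python3 -m crank '[[[0,0,0,-2,0,0,1],[0,0,0,-2,0,0,1],[0,0,0,-2,0,0,1],[0,0,0,0,0,0,1],[0,0,0,0,0,0,1]]]'>/dev/null;python3 st.py;python3 -m crank '[[[0,0,0,-2,0,0,1],[0,0,0,-2,0,0,1],[0,0,0,0,0,0,1],[0,0,0,0,0,0,1],[0,0,0,0,0,0,1]]]';python3 st.py
```

```text
fix x,y mm -4.9 0.0 Fx,Fy,Fz -1.8 -0.0 4.9 T [-0.25  0.32 -0.18]
fix x,y mm -0.8 0.0 Fx,Fy,Fz -13.4 -1.3 11.7 T [-0.94  1.99 -0.24]
fix x,y mm 5.2 0.0 Fx,Fy,Fz -14.8 -2.7 11.3 T [-0.95  1.98 -0.2 ]
t: 11.58
tool_pos: [0.4895, -0.2423, 0.0435]
tcp_rot: [-3.141, -0.008, -2.832]
contact_force: [-14.4, -7.2, 11.4]
finger_gap: 0.0184
fix x,y mm 8.9 0.0 Fx,Fy,Fz -15.9 -2.5 11.4 T [-1.04  2.05 -0.2 ]
```

Friction accounts for ~14 N here because I'm pressing down too hard. I ease the down-force by about 1.5 mm and look before going on.

```bash
python3 -m crank '[[[0,0,0,0,0,-1,1],[0,0,0,0,0,-0.5,1],[0,0,0,0,0,0,1],[0,0,0,0,0,0,1],[0,0,0,0,0,0,1]]]';python3 st.py
cat > look.py <<'E'
from h import *
import sys
s=grab('side');t=grab('top')
a=cv2.cvtColor(s['frame'],cv2.COLOR_RGB2BGR)[145:200,265:365];b=cv2.cvtColor(t['frame'],cv2.COLOR_RGB2BGR)[140:200,335:385]
H=np.zeros((480,800,3),np.uint8);H[:264,:480]=cv2.resize(a,(480,264),interpolation=cv2.INTER_CUBIC);H[:384,480:]=cv2.resize(b,(320,384),interpolation=cv2.INTER_CUBIC)
cv2.imwrite('pics/'+sys.argv[1],H)
E
python3 look.py q1.png
```

```text
t: 12.0
tool_pos: [0.4907, -0.2418, 0.0438]
tcp_rot: [-3.14, -0.005, -2.833]
contact_force: [-7.3, -6.5, 0.4]
finger_gap: 0.0182
fix x,y mm 10.2 0.1 Fx,Fy,Fz -9.0 -4.0 0.4 T [-1.1   1.04 -0.14]
```

View pics/q1.png

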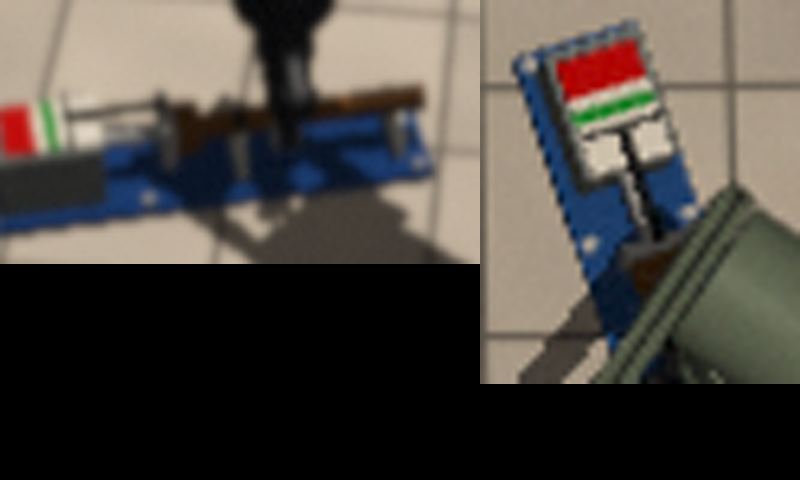

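The picture shows the head up to the stop (side (175,125)). The pointer tip is at (625,130) in the right crop, still below the green band at (615,105). I'll sample a profile along the scale.

```bash
cat > prof.py <<'E'
from fit import *
t=grab('top');P=[.481,-.245,.308]
xs=np.arange(.10,.245,.001)
def prof(y,z=.062):
    q=proj(t,place(P,0,[(x,y,z) for x in xs])).astype(np.float32)
    return cv2.remap(t['frame'],q[:,0].reshape(1,-1),q[:,1].reshape(1,-1),cv2.INTER_LINEAR)[0].astype(int)
for y in (-.014,-.006,0,.006,.014):
    a=prof(y); r=a[:,0]-a[:,1:].max(1); g=a[:,1]-np.maximum(a[:,0],a[:,2]); b=a.mean(1)
    G=xs[g>40];Rr=xs[r>60]
    print(y,'green',G[[0,-1]] if len(G) else '', 'red',Rr[[0,-1]] if len(Rr) else '','bright',' '.join(str(int(v)) for v in b[20:100:2]))
E
python3 prof.py
```

```text
-0.014 green [0.183 0.189] red [0.198 0.223] bright 61 62 64 64 65 67 66 63 63 63 60 51 49 58 84 128 163 180 189 188 188 188 190 188 181 154 119 110 125 155 174 131 89 84 90 127 166 174 176 135
-0.006 green [0.182 0.189] red [0.197 0.223] bright 23 29 37 41 38 37 38 38 38 37 33 28 28 31 46 56 72 83 88 94 91 89 80 78 81 80 75 81 123 170 153 126 96 72 93 127 154 176 162 134
0 green [0.183 0.189] red [0.198 0.222] bright 38 42 44 55 63 73 77 56 31 49 63 71 79 55 31 56 91 105 115 86 43 71 94 111 126 99 51 88 129 156 175 132 75 75 90 127 168 180 176 139
0.006 green [0.182 0.189] red [0.198 0.223] bright 88 88 86 84 87 93 96 94 85 81 84 91 92 96 106 129 163 190 190 189 186 185 186 187 181 171 126 79 128 174 152 122 94 70 97 128 154 178 165 138
0.014 green [0.183 0.189] red [0.198 0.222] bright 60 61 62 61 61 62 63 63 64 63 62 49 36 53 70 119 172 186 188 189 189 189 189 187 184 157 115 105 115 142 165 134 79 68 88 125 167 180 169 138
```

```bash
python3 -m crank '[[[0,0,0,-2,0,0,1],[0,0,0,-2,0,0,1],[0,0,0,-2,0,0,1],[0,0,0,-2,0,0,1],[0,0,0,0,0,0,1]]]';python3 st.py;python3 -m crank '[[[0,0,0,0,0,0,1],[0,0,0,0,0,0,1],[0,0,0,0,0,0,1]]]'>/dev/null;python3 st.py;python3 prof.py
```

```text
t: 12.57
tool_pos: [0.4971, -0.2398, 0.0437]
tcp_rot: [-3.141, -0.008, -2.832]
contact_force: [-9.7, -8.0, 4.1]
finger_gap: 0.0182
fix x,y mm 16.9 0.0 Fx,Fy,Fz -11.6 -4.7 4.1 T [-1.33  1.54 -0.22]
fix x,y mm 16.9 0.0 Fx,Fy,Fz -11.2 -5.8 3.0 T [-1.32  1.52 -0.15]
-0.014 green [0.182 0.189] red [0.198 0.223] bright 45 52 56 62 65 65 65 65 64 63 57 47 47 59 85 129 163 180 188 188 188 188 188 188 188 188 188 183 168 119 68 52 48 68 89 126 166 174 177 137
-0.006 green [0.181 0.189] red [0.197 0.223] bright 18 20 19 19 23 28 37 41 39 36 34 31 30 32 46 57 74 84 89 94 91 87 79 78 91 98 104 101 89 82 60 45 51 65 95 130 154 174 161 133
0 green [0.182 0.189] red [0.198 0.222] bright 34 41 43 53 61 72 78 65 43 54 64 74 83 59 34 56 89 104 116 87 42 71 93 111 127 96 51 69 90 76 46 46 54 69 89 128 168 180 177 138
0.006 green [0.182 0.189] red [0.198 0.222] bright 56 66 79 82 86 92 93 91 84 83 85 91 92 96 105 129 162 189 189 189 187 187 188 188 187 187 186 186 180 169 99 41 48 62 95 128 155 178 166 139
0.014 green [0.182 0.189] red [0.198 0.222] bright 62 62 63 63 64 64 65 64 63 63 64 50 35 52 70 119 173 186 188 189 190 190 189 188 188 188 188 183 176 132 69 47 48 63 87 126 168 181 169 136
```

The pointer is at d≈11–12 mm, calibrated against the colour bands (green mid .1855, red from .1975). Another 4–5 mm will centre it.

```bash
python3 -m crank '[[[0,0,0,-2,0,0,1],[0,0,0,-2,0,0,1],[0,0,0,-0.5,0,0,1],[0,0,0,0,0,0,1],[0,0,0,0,0,0,1]]]';python3 st.py;python3 -m crank '[[[0,0,0,0,0,0,1],[0,0,0,0,0,0,1],[0,0,0,0,0,0,1]]]'>/dev/null;python3 st.py;python3 prof.py|cut -c1-420; python3 look.py q2.png
```

```text
t: 13.28
tool_pos: [0.5, -0.2389, 0.0437]
tcp_rot: [-3.141, -0.01, -2.832]
contact_force: [-14.6, -11.0, 6.9]
finger_gap: 0.0185
fix x,y mm 20.0 0.1 Fx,Fy,Fz -17.2 -6.0 6.9 T [-1.62  2.13 -0.14]
fix x,y mm 20.0 0.0 Fx,Fy,Fz -17.2 -5.3 6.0 T [-1.57  2.11 -0.15]
-0.014 green [0.186 0.189] red [0.198 0.223] bright 34 36 42 50 55 61 65 65 63 62 59 51 49 59 85 130 164 180 188 188 188 188 188 188 188 188 188 188 186 181 171 120 69 71 88 126 166 173 177 135
-0.006 green [0.185 0.189] red [0.197 0.223] bright 15 16 16 16 15 16 27 32 36 36 33 29 29 33 47 57 72 82 89 95 91 88 80 78 91 96 104 104 92 83 67 54 49 56 88 127 154 175 161 134
0 green [0.185 0.189] red [0.198 0.222] bright 36 38 38 46 58 71 76 57 35 52 66 74 82 55 29 56 91 107 118 89 45 72 93 111 126 96 53 72 96 112 131 100 42 58 87 127 168 181 177 137
0.006 green [0.186 0.189] red [0.198 0.222] bright 46 48 55 64 80 91 95 92 84 81 84 91 92 96 106 129 162 189 188 187 186 186 187 188 188 189 187 187 182 175 125 67 56 54 91 128 155 179 165 138
0.014 green [0.185 0.189] red [0.198 0.222] bright 33 40 46 57 63 62 61 61 61 62 63 50 37 53 71 119 174 186 188 189 189 190 190 190 190 189 188 188 188 182 167 119 57 54 84 125 167 180 168 136
```

View pics/q2.png

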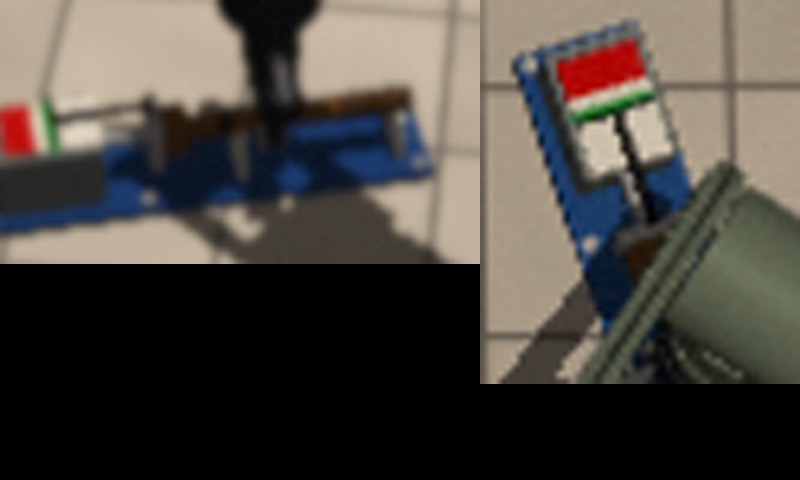

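The picture shows the pointer in the lower part of the green (right crop, (612,115)), at d≈14 mm. I push ~2 mm more to sit mid-band.

```bash
python3 -m crank '[[[0,0,0,-1.5,0,0,1],[0,0,0,-1.2,0,0,1],[0,0,0,0,0,0,1],[0,0,0,0,0,0,1],[0,0,0,0,0,0,1]]]';python3 -m crank '[[[0,0,0,0,0,0,1],[0,0,0,0,0,0,1],[0,0,0,0,0,0,1],[0,0,0,0,0,0,1],[0,0,0,0,0,0,1]]]'>/dev/null;python3 st.py;python3 prof.py|cut -c1-420; python3 look.py q3.png
```

```text
t: 14.1
tool_pos: [0.502, -0.2382, 0.0436]
tcp_rot: [-3.142, -0.012, -2.832]
contact_force: [-17.7, -10.2, 7.5]
finger_gap: 0.0181
fix x,y mm 22.1 0.1 Fx,Fy,Fz -18.9 -5.0 7.5 T [-1.74  2.4  -0.22]
-0.014 green [0.184 0.184] red [0.198 0.223] bright 28 33 39 44 48 58 61 62 64 63 58 50 50 59 85 130 165 181 188 188 188 188 189 189 189 188 187 187 187 183 172 124 74 66 72 118 165 173 176 135
-0.006 green  red [0.197 0.223] bright 14 16 14 12 11 14 22 29 38 41 38 33 31 33 47 56 71 81 89 96 91 85 78 79 93 98 104 102 91 85 74 65 52 51 84 126 153 174 160 132
0 green  red [0.198 0.222] bright 35 38 39 37 42 61 76 62 43 53 63 74 84 57 30 55 90 106 118 90 47 73 93 112 128 96 52 73 99 112 131 97 35 48 80 125 169 181 176 138
0.006 green [0.183 0.183] red [0.198 0.222] bright 47 46 48 54 68 86 94 94 85 82 84 90 91 94 105 129 162 189 188 188 186 186 187 188 187 186 184 184 184 182 153 121 83 48 85 127 154 178 165 138
0.014 green  red [0.198 0.222] bright 29 38 50 58 61 59 59 62 63 61 58 50 41 55 71 120 174 187 189 189 189 189 189 189 189 189 190 189 187 181 170 125 60 50 76 120 167 181 169 137
```

View pics/q3.png

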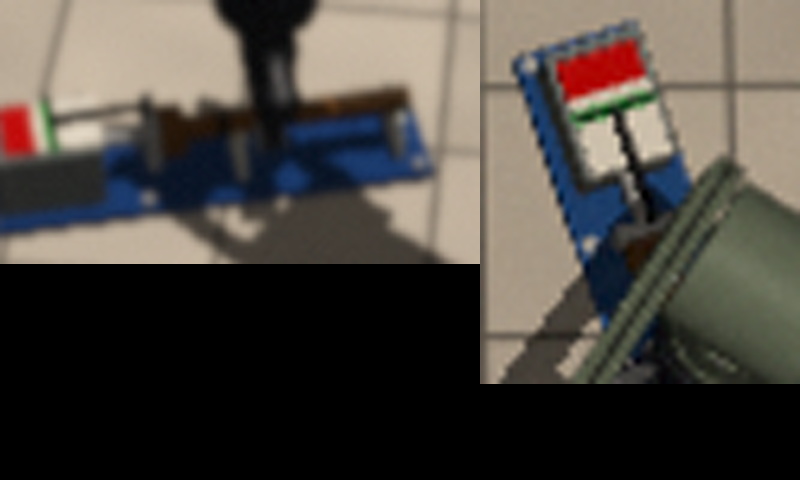

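The pointer stands mid-green, with green showing on both sides at (612,108). The bolt lies level in both plates with its head on the stop. I check that it holds steady, then hand in.

```bash
python3 -m crank '[[[0,0,0,0,0,0,1],[0,0,0,0,0,0,1],[0,0,0,0,0,0,1],[0,0,0,0,0,0,1],[0,0,0,0,0,0,1]]]';python3 st.py; python3 -c "
from cell import manip
print(manip.sign_off())"
```

```text
t: 15.08
tool_pos: [0.502, -0.2383, 0.0437]
tcp_rot: [-3.142, -0.012, -2.832]
contact_force: [-17.4, -10.4, 6.7]
finger_gap: 0.0184
fix x,y mm 22.0 0.1 Fx,Fy,Fz -19.7 -4.7 6.7 T [-1.67  2.41 -0.13]
the job is handed in; nothing more can be done
None
```

The job is handed in: the arm is still gripping the bronze bolt, pressed against the stop with the pointer in the green. I lifted the bolt from the tray, lowered it into the V with its head between the front plate and the stop, and pushed it along until the pointer stood mid-band. It took about 15 s of the 48 s allowed.

**Last checks**
- **Pointer:** it stood at about 16 mm of stop travel, with green showing on both sides of it in the top view. It never came near the red in any reading I took.
- **Steadiness:** the tool position held still to about 0.1 mm over the last second.
- **Seating:** the side view showed the bolt lying level in both V plates with its head on the stop.

**What disagreed**
- **Push force:** the wrist read 19–20 N along the cradle, but the spring should give about 12 N at this travel. I put the rest down to friction in the V. I eased the down-force when friction first showed, at about 14 N before the stop was reached.
- **Sideways load:** about 5 N remained across the cradle.
- **Fixture position:** the side camera put it about 3 mm nearer the robot than the top-camera fit, so I placed the bolt between the two estimates.
- **Bolt position in the grip:** the wrist moment suggested the bolt sat about 7 mm ahead of the tool point, while the pictures gave 1–3 mm. I went with the pictures.

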